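Touch off a block, then hover it over its nest

TASK

Pick up the oblong drilled block (the longer of the two white aluminium blocks, not the square one) and press its underside squarely down on the sprung button of the height setter until the button is right in and the block is down on the setter's rim, and hold it steady there for a good second. Then carry it over the nest's guard wall and stop with it level about 10 mm above the pocket of the nest, centred on the pocket and its long side along the pocket's long side, ready to be lowered. The job ends there, with the block still held in the gripper in the air: do not lower it in or let go, do not touch the nest or its guard at any time, and leave the square block, the bottle and the lens cell undisturbed.

Things in the scene. Friction and masses are not known exactly. Their poses are not given: they have to be found in the camera images.
- oblong_block: loose oblong drilled aluminium block, off-white, 30 (its x) x 45 (its y) x 22 mm high, about 0.07 kg; origin at the centre of its underside, z up. Grip it across its 30 mm width (along its x). The two ends are alike: a half turn makes no difference. It stands on the bench at any yaw; it and the square block may have changed places
- square_block: bystander: loose drilled aluminium block, 32 x 32 x 18 mm high; origin at the centre of its underside. Leave alone
- setter: fixed height setter standing on the bench: an upright round aluminium housing, 44 mm in diameter (58 mm at the foot, 40 mm at the top), 60 mm high, with a dark band; in the middle of its flat top a steel button, 16 mm in diameter, stands 6 mm proud. Origin at the centre of its underside, z up
- setter_rim (a point): centre of the setter's flat top rim, 60 mm above the bench: the stop on which the block's underside comes to bear when the button is pushed flush. The button's top is 6 mm above this point when free
- setter_button (a joint): travel of the setter's sprung button, m: 0 free, 0.006 pushed flush with the rim (the block is then on the stop). The spring takes about 3 N to start and 7 N at flush; it springs back when released
- nest: fixed nest: a grey square plate, 138 x 138 mm, with a four-sided upright guard wall 3 mm thick whose top edge is 55 mm above the bench; in its middle an aluminium nest block, 70 (x) x 84 (y) mm, top face 30 mm above the bench, with a rectangular pocket 38 (x) x 53 (y) mm, 12 mm deep. Between guard and nest block lie 31 mm in x and 24 mm in y. Origin at the centre of the plate's underside; z up, yaw varies; the pocket's long side lies along its y
- pocket_mouth (a point): centre of the pocket's mouth, in the nest block's top face 30 mm above the bench; axes as the nest's
- solvent_bottle: bystander: loose upright white squeeze bottle with a red pointed cap, 46 mm in diameter, 130 mm high; origin at the centre of its underside. Leave alone
- lens_cell: bystander: loose black lens ring, 34 mm in diameter, 14 mm high; origin at the centre of its underside. Leave alone
Things that resemble listed ones, but are neither listed nor needed, are in the scene too. Leave any orange or turquoise look-alike of the setter alone.

How it is judged:
On the way:
1. the gripped block is held steady on the setter with the button pushed in to the rim (value of joint setter_button above 0.005 m and contact force between oblong_block and the fingers above 1 N and contact force between oblong_block and setter above 2 N and horizontal distance between oblong_block and setter_rim below 0.015 m and angle between oblong_block's own z axis and vertical below 0.1 rad and linear speed of oblong_block below 0.02 m/s), for 0.8 s.
At the end, for the whole second after the job is handed in: The oblong block hangs still in the fingers, its underside 4 to 18 mm above the pocket's mouth, its centre within 5 mm of the pocket's centre (seen from above), its long side within 0.1 rad of the pocket's, level within 0.1 rad, touching nothing but the fingers; the setter's button has sprung back (z of oblong_block in the frame of pocket_mouth between 0.004 and 0.018 m and horizontal distance between oblong_block and pocket_mouth below 0.005 m and angle between the y axis of oblong_block and the y axis of pocket_mouth, either way round below 0.1 rad and angle between oblong_block's own z axis and vertical below 0.1 rad and contact force between oblong_block and the fingers above 1 N and contact force between oblong_block and nest below 0.1 N and linear speed of oblong_block below 0.01 m/s and value of joint setter_button below 0.001 m); the arm keeps its last pose, push and grip.
It fails at once if the square block is disturbed (moved more than 20 mm) (distance of square_block from where it was at the start of the episode above 0.02 m).
It fails at once if the solvent bottle is disturbed (moved more than 20 mm) (distance of solvent_bottle from where it was at the start of the episode above 0.02 m).
It fails at once if the lens cell is disturbed (moved more than 20 mm) (distance of lens_cell from where it was at the start of the episode above 0.02 m).
It fails at once if the block or the hand touches the nest or its guard (contact force between any of oblong_block, the fingers, the arm and nest above 0.5 N).
It also fails if it takes over 43 s, if anything falls off the work surface, if the arm or the gripper's body presses on something with over 40 N, if the wrist force passes 120 N, or if a joint passes its speed limit or range.

ROBOT

A 7-joint arm with a two-finger parallel gripper is mounted at the origin on a cart in front of the work surface, level with it; the furniture and walls round the work are solid. World frame = base frame: x ahead of the robot, y to its left, z up, the work surface at z = 0. Lengths are in m, angles in rad, forces in N, time in s.
With the tool pointing down it reaches from about 0.425 to 0.95 m from the base axis. Payload 16.7 kg.
Tool frame: the origin (TCP) lies between the finger pads; the fingertips stand 17 mm ahead of it and the grasp point (between the pads) lies 2 mm behind it; z points along the fingers, y is the line along which they close (so a half turn about z gives the same grasp; the last joint's range is limited). The gripper opens to 94 mm and grips with 3 to 60 N. Pads are 16 mm wide; open, the fingers measure 119 mm over their backs; the gripper's body (75 mm by 177 mm) begins 78 mm behind the grasp point.
Start: joints at [-1.47, 0.426, 0.074, 1.606, -0.034, 1.111, -0.067], TCP at [0.167, 0.654, 0.222] pointing down, gripper open.
Joint ranges: [-2.85, 2.85], [-0.5, 2.14], [-1.23, 1.37], [0.21, 2.46], [-1.02, 4.16], [0.16, 2.05], [-2.73, 2.73]. Speed limits (rad/s): [1.89, 1.89, 2.39, 2.39, 3.01, 3.01, 3.01].

INTERFACE

Orientations are given as a unit quaternion [w, x, y, z].
In Python, from station import monitor, grab_frame, camera_params, order, finder gives the robot as it stands.
- The arm moves only by the tool move_arm, never from a script. Its argument "series" is a list of rows, each a list of 6 numbers: the shift along the tool's x, y, z normalised to -1 to 1, where 1 is 500 mm, then the turn, a rotation vector about the tool's x, y, z normalised to -1 to 1, where 1 is 90 degrees. In form: [[dx, dy, dz, ax, ay, az], ...]. A call has 1 to 5 rows; each row is the pose to reach, as a shift and turn from the pose commanded when the call began, along the tool's axes at that moment; what a row does not reach only later rows make up. A row lasts 1/8 s, in which the tool goes at most 62.5 mm and 10.7 degrees, less where a joint would pass 70% of its speed; a pose out of reach is approached as far as the arm can. A call with a number of a shift or a turn outside -1 to 1 is refused whole. A call with a gripper value outside its range is refused whole. "grip" is the opening, from -1 (shut) to 1 (fully open), set as the call begins (left out, the last holds). The fingers move at their own pace and stop on an object; "newtons" is the grip in N (left out, the last holds). Time passes only in rows, so rows that repeat a pose let the fingers close. It gives the time, the measured TCP pose, the force, the opening and the grip force at its end, in the units of the state.
- monitor.read_state(): the state, without advancing time (a new reading comes with each control period).
- grab_frame(name): name is "scene" or "top" or "wrist"; returns (picture, depth): 400x640x3 uint8, red, green, blue; 400x640 float32, m along the optical axis (not along the pixel's ray), 0 where there is no reading.
- camera_params(name): a dict with "K" (3x3 intrinsics, pixels), "world_from_camera" (4x4, takes a point from camera to world coordinates); the wrist camera has in their place "tool_from_camera" (4x4, takes a point from camera to tool coordinates, whose origin is the TCP and whose axes are the flange's). Camera axes: x right, y down, z forward; pixel columns grow to the right and rows downward; lengths in m; the calibration is good to about 2 mm. A picture is of the moment at which its call begins: read the wrist's pose just before it. camera_params takes no time and is no camera call.
- order.sign_off(): hands the job in; it is judged then, once.
Trained networks look in the newest picture that a camera, given by its name, has taken for a name from the list of things; names that differ only in an ending like _2 or _b are one class to them, and where a whole thing is asked for, a point or a joint stands for the part that bears it (a point fixed in the world has none). Each returns a list of dicts, best first, with "p" (0 to 1); they miss things now and then, are a little off and sometimes report something else, mostly with a low value. They report only what shows in the picture. A call takes as long as a camera call. They do not tell look-alikes from the thing itself.
- finder.recognise(camera, query): "bbox" ([left, top, right, bottom] in pixels, round what is visible of it).
- finder.landmark_of(camera, query): "pixel" ([row, column] in pixels: a listed point, or the origin of a listed thing).
The state is a dict: "clock": time; "joint_pos": joint angles; "qd": joint speeds; "effort": joint torques, N m; "position": TCP position; "tool_rot": TCP orientation; "wrist_force": force on the tool from outside, world axes, zero at the start; "ft_torque": the same for the moment, N m; "finger_gap": finger opening in m; "grasp_force": force on a finger pad.
Only numpy, scipy, OpenCV 4.12 (cv2) and the standard library are available. Lean on these libraries where they do the work, as an engineer would, in place of code of your own. Each camera call takes 0.05 s, during which the arm holds its last target. There are 200 camera calls.

## Working session

There is one attempt and no reset: what is moved stays moved. The work goes in short steps, Python scripts to look and compute and a tool call to move; the robot and the scene stay as the last step left them, time stands still between calls to the robot, and variables do not carry over. Pictures are saved under pics/ and viewed, at most 10 in all, crops included, and the job is handed in when it is done.

Besides the shell and the picture viewer there is one more tool, called after ">>>" as name(argument=value, ...), one argument or row to a line, values as JSON. move_arm: Moves the arm, as the interface text tells. Its arguments: {"type":"object","properties":{"series":{"type":"array"},"grip":{"type":"number"},"newtons":{"type":"number"}},"required":["series"]}

```bash
mkdir -p pics; cat > h.py <<'E'
import numpy as np, cv2
from station import monitor, grab_frame, camera_params, order, finder
from scipy.spatial.transform import Rotation as R
def T_tool(s):
    T=np.eye(4); q=s["tool_rot"]; T[:3,:3]=R.from_quat([q[1],q[2],q[3],q[0]]).as_matrix(); T[:3,3]=s["position"]; return T
def shot(name,fn=None):
    s=monitor.read_state(); im,d=grab_frame(name); p=camera_params(name)
    W=p["world_from_camera"] if name!="wrist" else T_tool(s)@np.array(p["tool_from_camera"])
    if fn: cv2.imwrite("pics/"+fn,im[:,:,::-1])
    return im,d,np.array(p["K"]),np.array(W)
def cloud(d,K,W):
    v,u=np.mgrid[:d.shape[0],:d.shape[1]]
    P=np.stack([(u-K[0,2])/K[0,0]*d,(v-K[1,2])/K[1,1]*d,d],-1)@W[:3,:3].T+W[:3,3]
    P[d==0]=np.nan; return P
def onz(r,c,z,K,W):
    ray=W[:3,:3]@np.array([(c-K[0,2])/K[0,0],(r-K[1,2])/K[1,1],1]); return W[:3,3]+ray*(z-W[2,3])/ray[2]
E
python3 - <<'E'
from h import *
np.set_printoptions(precision=4,suppress=True)
s=monitor.read_state(); print(s["clock"],s["position"],T_tool(s)[:3,:3])
for cam in ["top","scene"]:
    im,d,K,W=shot(cam,cam+"1.png"); P=cloud(d,K,W); print(cam,W[:3,3])
    for q in ["oblong_block","square_block","setter","nest","solvent_bottle","lens_cell"]:
        for r in finder.recognise(cam,q)[:3]:
            b=np.array(r["bbox"]);c=((b[:2]+b[2:])/2).astype(int); print(q,round(r["p"],2),b.astype(int),P[c[1],c[0]])
E
```

```text
0.0 [0.1668 0.6536 0.2218] [[-0.9689  0.2473 -0.0002]
 [ 0.2473  0.9689 -0.0013]
 [-0.0001 -0.0013 -1.    ]]
top [0.3783 0.0316 1.0234]
oblong_block 0.59 [255 210 274 231] [0.4707 0.1289 0.0213]
oblong_block 0.17 [391 132 473 209] [ 0.5846 -0.252   0.0172]
square_block 0.8 [199 216 214 233] [0.4647 0.2573 0.0176]
square_block 0.41 [378 237 393 253] [ 0.417  -0.1442  0.0071]
setter 0.97 [334 211 357 237] [ 0.4598 -0.0496  0.0644]
setter 0.92 [325 257 352 280] [ 0.367  -0.0313  0.0684]
setter 0.67 [322 122 344 150] [ 0.6474 -0.0225  0.0828]
nest 0.71 [391 133 474 209] [ 0.5845 -0.2541  0.0177]
solvent_bottle 0.91 [319 119 344 150] [ 0.6489 -0.0181  0.0853]
lens_cell 0.5 [379 238 391 254] [ 0.4148 -0.1421  0.0056]
scene [0.236  0.5828 0.8489]
oblong_block 0.73 [311 244 328 265] [0.4709 0.1414 0.0202]
oblong_block 0.22 [274 159 291 197] [ 0.6545 -0.0023  0.0731]
square_block 0.81 [291 289 311 305] [0.4607 0.2593 0.0185]
setter 0.9 [312 170 336 196] [ 0.5574 -0.0569  0.0449]
setter 0.69 [341 219 361 247] [0.4214 0.0673 0.0505]
setter 0.65 [301 192 324 220] [0.5465 0.0362 0.0539]
nest 0.74 [316 121 369 170] [ 0.5892 -0.2493  0.0145]
solvent_bottle 0.65 [276 160 288 200] [0.6559 0.0016 0.0682]
```

```bash
python3 - <<'E'
import cv2
a=cv2.imread("pics/top1.png")[90:300,180:490]; cv2.imwrite("pics/t1.png",cv2.resize(a,None,fx=2.5,fy=2.5,interpolation=2))
E
```

```text
(no output)
```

View pics/t1.png

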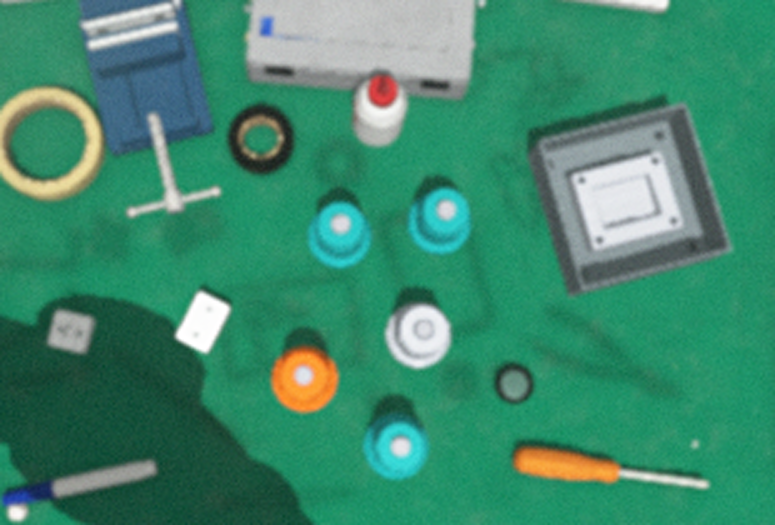

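The crop shows the oblong block at (203,320), square block (70,330), true white setter (420,330), nest (630,200), and the turquoise/orange look-alikes around the setter.

```bash
python3 - <<'E'
from h import *
np.set_printoptions(precision=4,suppress=True)
im,d,K,W=shot("top"); P=cloud(d,K,W)
def rect(m,z,name):
    n,l,st,c=cv2.connectedComponentsWithStats(m.astype(np.uint8)); 
    k=1+np.argmax(st[1:,4]); v,u=np.where(l==k)
    X=np.array([onz(a,b,z,K,W)[:2] for a,b in zip(v,u)])
    r=cv2.minAreaRect((X*1000).astype(np.float32)); B=cv2.boxPoints(r)
    e=[B[1]-B[0],B[2]-B[1]]; L=max(e,key=np.linalg.norm)
    print(name,len(X),"z",np.nanmedian(P[l==k][:,2]),"mean",X.mean(0),"rect",r,"long-axis yaw",np.degrees(np.arctan2(L[1],L[0]))%180)
def win(r0,r1,c0,c1):
    m=np.zeros(d.shape,bool); m[r0:r1,c0:c1]=1; return m
br=im.min(2)
rect(win(200,240,245,285)&(br>150),.022,"oblong")
rect(win(200,245,190,222)&(br>90),.018,"square")
nw=win(125,215,385,480); z=P[...,2]
rect(nw&(br>150),.03,"nestblk")
rect(nw&(abs(z-.055)<.012),.055,"wall")
rect(win(200,245,325,365)&(z>.052),.06,"setter top")
for q in ["setter_rim","pocket_mouth","oblong_block"]:
    for r in finder.landmark_of("top",q)[:2]: 
        zz={"setter_rim":.06,"pocket_mouth":.03}.get(q,0)
        print(q,r["p"],r["pixel"],onz(*r["pixel"],zz,K,W))
E
```

```text
oblong 325 z 0.021874369467017707 mean [0.4763 0.1359] rect ((476.4251403808594, 135.83456420898438), (33.632240295410156, 47.493648529052734), 63.22343826293945) long-axis yaw 153.22343
square 249 z 0.017650537422830515 mean [0.4689 0.2533] rect ((468.98577880859375, 253.3083953857422), (36.0791130065918, 34.05579376220703), 77.36939239501953) long-axis yaw 77.36939
nestblk 1267 z 0.0289508305744115 mean [ 0.5842 -0.2463] rect ((585.4661254882812, -248.6972198486328), (76.32698822021484, 95.25687408447266), 14.382795333862305) long-axis yaw 104.38281
wall 599 z 0.05387548324631186 mean [ 0.5877 -0.2471] rect ((582.9895629882812, -243.4790802001953), (138.56651306152344, 141.87115478515625), 14.689512252807617) long-axis yaw 104.68952
setter top 276 z 0.06082465709133522 mean [ 0.4647 -0.0569] rect ((464.5311584472656, -56.5330810546875), (38.70911407470703, 38.77656173706055), 89.38288879394531) long-axis yaw 179.38289
setter_rim 0.98 [237.6, 301.8] [0.4314 0.0446 0.06  ]
setter_rim 0.96 [268.8, 338.4] [ 0.3652 -0.0327  0.06  ]
pocket_mouth 0.9 [169.3, 430.8] [ 0.5859 -0.2458  0.03  ]
oblong_block 0.77 [222.9, 263.9] [0.4683 0.1312 0.    ]
```

>>> move_arm(
  series=[
    [-0.855, -0.851, 0.05, 0, 0, 0.139],
    [-0.855, -0.851, 0.05, 0, 0, 0.139],
    [-0.855, -0.851, 0.05, 0, 0, 0.139],
    [-0.855, -0.851, 0.05, 0, 0, 0.139],
    [-0.855, -0.851, 0.05, 0, 0, 0.139],
  ],
  grip=1,
)

```text
clock: 1.52
position: [0.3276, 0.3841, 0.2097]
tool_rot: [0.0, 0.232, 0.973, 0.0]
wrist_force: [1.5, -0.6, 0.8]
finger_gap: 0.0939
grasp_force: 0.0
```

```bash
cat >> h.py <<'E'
def togo(x,y,z,yaw_y):
    "normalised row to TCP x,y,z with tool y axis at yaw_y deg (mod 180), pointing straight down"
    s=monitor.read_state(); T=T_tool(s); a=np.radians(yaw_y); yt=np.array([np.cos(a),np.sin(a),0])
    if yt@T[:3,1]<0: yt=-yt
    zt=np.array([0,0,-1.]); G=np.stack([np.cross(yt,zt),yt,zt],1)
    rv=R.from_matrix(T[:3,:3].T@G).as_rotvec()/(np.pi/2)
    print("t",round(s["clock"],2),"pos",np.round(s["position"],4),"gap",round(s["finger_gap"],4),"row",np.round(np.r_[T[:3,:3].T@(np.array([x,y,z])-T[:3,3])/.5,rv],4))
E
python3 -c "
from h import *
togo(.476,.136,.19,63.2)"
```

```text
t 1.52 pos [0.3276 0.3841 0.2097] gap 0.0939 row [-4.887e-01 -3.090e-01  3.920e-02  4.000e-04 -1.000e-04 -2.000e-04]
```

>>> move_arm(
  series=[
    [-0.489, -0.309, 0.04, 0, 0, 0],
    [-0.489, -0.309, 0.04, 0, 0, 0],
    [-0.489, -0.309, 0.04, 0, 0, 0],
    [-0.489, -0.309, 0.04, 0, 0, 0],
    [-0.489, -0.309, 0.04, 0, 0, 0],
  ],
)

```text
clock: 2.15
position: [0.4764, 0.1349, 0.1898]
tool_rot: [0.0, 0.233, 0.972, 0.0]
wrist_force: [0.1, 1.5, -0.2]
finger_gap: 0.0941
grasp_force: 0.0
```

```bash
python3 - <<'E'
from h import *
np.set_printoptions(precision=4,suppress=True)
im,d,K,W=shot("wrist","w1.png"); P=cloud(d,K,W); z=P[...,2]
m=(abs(z-.022)<.006)
n,l,st,c=cv2.connectedComponentsWithStats(m.astype(np.uint8))
for k in range(1,n):
    if st[k,4]>300:
        v,u=np.where(l==k); X=P[l==k]; r=cv2.minAreaRect((X[:,:2]*1000).astype(np.float32)); B=cv2.boxPoints(r)
        L=max([B[1]-B[0],B[2]-B[1]],key=np.linalg.norm)
        print(st[k],np.median(X,0),r,np.degrees(np.arctan2(L[1],L[0]))%180)
togo(.476,.136,.022,63.2)
E
```

```text
[298   0  68  57 569] [0.3398 0.219  0.0168] ((340.3912658691406, 216.97105407714844), (10.235729217529297, 79.73539733886719), 11.062888145446777) 101.062874
[400 113  37  38 905] [0.468  0.2536 0.0192] ((468.437744140625, 253.7373809814453), (32.58515167236328, 31.943340301513672), 76.90486907958984) 76.90491
[ 304  169   29   43 1197] [0.4751 0.1361 0.0234] ((475.7961120605469, 135.5872344970703), (29.569534301757812, 45.210716247558594), 63.280826568603516) 153.28085
[  0 198  43  33 896] [ 0.3533 -0.1587  0.0233] ((350.9700622558594, -166.79754638671875), (54.09419631958008, 23.620941162109375), 81.76729583740234) 81.76728
[ 454  218   93   58 1671] [0.6061 0.2861 0.0253] ((617.75341796875, 284.3901672363281), (97.43639373779297, 54.65450668334961), 76.09365844726562) 76.09362
[320 327  51  29 823] [0.6569 0.0762 0.0195] ((653.518798828125, 81.32405853271484), (59.292030334472656, 40.20106506347656), 63.37278366088867) 63.37278
t 2.2 pos [0.4781 0.1312 0.1896] gap 0.094 row [ 0.0087  0.0067  0.3352 -0.0002  0.0011 -0.0038]
```

View pics/w1.png

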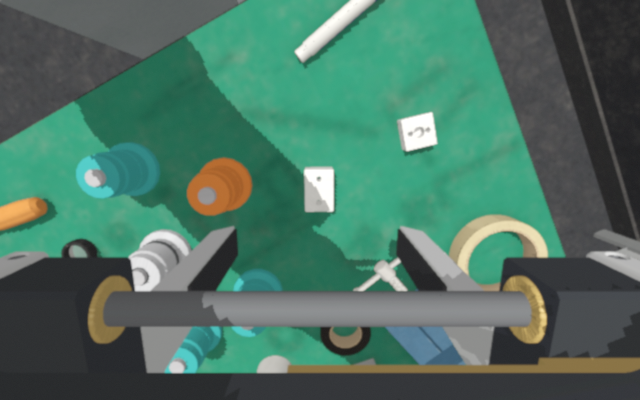

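The wrist view shows the oblong block at (319,190) centred between the fingers, orange look-alike at (220,185), white setter at (160,255). Block confirmed at (0.4757, 0.1357), 29.6 x 45.2 mm.

>>> move_arm(
  series=[
    [0, 0, 0.1, 0, 0, 0],
    [0, 0, 0.2, 0, 0, 0],
    [0, 0, 0.2, 0, 0, 0],
    [0, 0, 0.2, 0, 0, 0],
  ],
)

```text
clock: 2.7
position: [0.476, 0.1378, 0.091]
tool_rot: [0.0, 0.232, 0.973, 0.0]
wrist_force: [0.1, 0.7, 0.2]
finger_gap: 0.0942
grasp_force: 0.0
```

```bash
python3 - <<'E'
from h import *
togo(.4757,.1357,.021,63.28)
E
```

```text
t 2.7 pos [0.476  0.1378 0.091 ] gap 0.0942 row [-0.0012 -0.0042  0.14    0.0004  0.0004 -0.0013]
```

>>> move_arm(
  series=[
    [-0.001, -0.003, 0.07, 0, 0, 0],
    [-0.001, -0.003, 0.12, 0, 0, 0],
    [-0.001, -0.003, 0.139, 0, 0, 0],
    [-0.001, -0.003, 0.139, 0, 0, 0],
    [-0.001, -0.003, 0.139, 0, 0, 0],
  ],
)

```text
clock: 3.32
position: [0.4758, 0.1365, 0.0213]
tool_rot: [0.001, 0.232, 0.973, 0.001]
wrist_force: [-0.6, 0.2, 0.2]
finger_gap: 0.0937
grasp_force: 0.0
```

>>> move_arm(
  series=[
    [0, 0, 0, 0, 0, 0],
    [0, 0, 0, 0, 0, 0],
    [0, 0, 0, 0, 0, 0],
    [0, 0, 0, 0, 0, 0],
    [0, 0, 0, 0, 0, 0],
  ],
  grip=-1,
  newtons=30,
)

```text
clock: 3.95
position: [0.475, 0.1361, 0.02]
tool_rot: [-0.0, 0.232, 0.973, -0.0]
wrist_force: [0.4, -0.6, 0.1]
finger_gap: 0.0472
grasp_force: 0.0
```

>>> move_arm(
  series=[
    [0, 0, 0, 0, 0, 0],
    [0, 0, 0, 0, 0, 0],
    [0, 0, 0, 0, 0, 0],
  ],
)

```text
clock: 4.32
position: [0.4751, 0.1361, 0.02]
tool_rot: [-0.0, 0.232, 0.973, -0.0]
wrist_force: [-0.3, 0.3, -0.1]
finger_gap: 0.0296
grasp_force: 30.0
```

```bash
python3 - <<'E'
from h import *
togo(.4757,.1357,.13,63.28)
E
```

```text
t 4.33 pos [0.4751 0.1361 0.02  ] gap 0.0296 row [-1.4e-03 -1.0e-04 -2.2e-01 -0.0e+00 -0.0e+00 -1.2e-03]
```

>>> move_arm(
  series=[
    [0, 0, -0.1, 0, 0, 0],
    [0, 0, -0.22, 0, 0, 0],
    [0, 0, -0.24, 0, 0, 0],
    [0, 0, -0.24, 0, 0, 0],
  ],
)

```text
clock: 4.82
position: [0.4751, 0.1364, 0.1402]
tool_rot: [0.0, 0.232, 0.973, 0.001]
wrist_force: [-0.0, 0.2, -1.2]
finger_gap: 0.0295
grasp_force: 30.0
```

```bash
python3 - <<'E'
from h import *
np.set_printoptions(precision=4,suppress=True)
im,d,K,W=shot("wrist","w2.png"); P=cloud(d,K,W)
m=(abs(P[...,2]-.062)<.008)&(np.hypot(P[...,0]-.4645,P[...,1]+.0565)<.04)
X=P[m]; print(m.sum())
if m.sum()>50: print(np.median(X,0),cv2.minEnclosingCircle((X[:,:2]*1000).astype(np.float32)),X.min(0),X.max(0))
print(finder.recognise("wrist","oblong_block")[:2])
im,d,K,W=shot("top"); P=cloud(d,K,W); c=P[218:226,343:353]; print(P[214:232:3,338:358:3,2])
togo(.4645,-.0565,.14,63.28)
E
```

```text
389
[ 0.4518 -0.0461  0.0609] ((455.7918395996094, -49.96537780761719), 15.99515151977539) [ 0.4453 -0.0635  0.054 ] [ 0.4652 -0.0364  0.0632]
[{'bbox': [285.1, 204.8, 343.0, 291.1], 'p': 0.86}, {'bbox': [87.0, 246.3, 167.6, 291.3], 'p': 0.64}]
[[ 0.004   0.0102  0.0546  0.0611  0.0594  0.06   -0.0006]
 [ 0.01    0.0528  0.0616  0.0589  0.059   0.0595  0.0586]
 [ 0.0129  0.062   0.0599  0.0674  0.0652  0.0627  0.0606]
 [ 0.0264  0.0576  0.0594  0.0689  0.0693  0.0622  0.061 ]
 [ 0.0137  0.0567  0.0559  0.0609  0.0631  0.0636  0.061 ]
 [ 0.011   0.0364  0.0577  0.0605  0.058   0.0585  0.0498]]
t 4.97 pos [0.4743 0.1358 0.1387] gap 0.0295 row [-0.1561 -0.352  -0.0021 -0.0013 -0.0008 -0.0011]
```

View pics/w2.png

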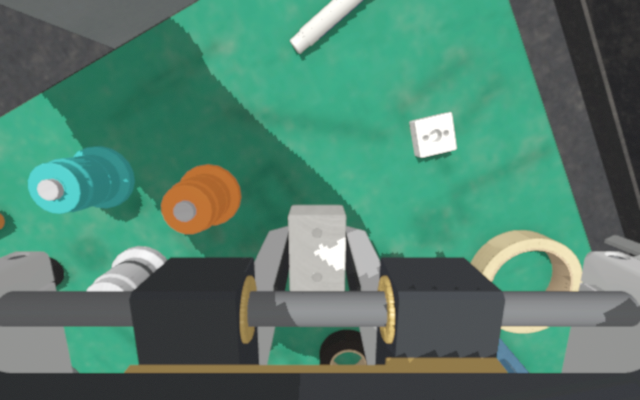

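The picture shows the block held squarely between the pads (315,245), square block untouched at (433,135). Now over the setter.

>>> move_arm(
  series=[
    [-0.04, -0.09, 0, 0, 0, 0],
    [-0.08, -0.18, 0, 0, 0, 0],
    [-0.12, -0.27, 0, 0, 0, 0],
    [-0.156, -0.352, 0, 0, 0, 0],
    [-0.156, -0.352, 0, 0, 0, 0],
  ],
)

```text
clock: 5.6
position: [0.4641, -0.0594, 0.139]
tool_rot: [-0.001, 0.234, 0.972, -0.001]
wrist_force: [0.9, 0.9, -1.2]
finger_gap: 0.0299
grasp_force: 30.0
```

>>> move_arm(
  series=[
    [0, 0, 0, 0, 0, 0],
    [0, 0, 0.03, 0, 0, 0],
    [0, 0, 0.06, 0, 0, 0],
    [0, 0, 0.08, 0, 0, 0],
    [0, 0, 0.08, 0, 0, 0],
  ],
)

```text
clock: 6.22
position: [0.4646, -0.0562, 0.099]
tool_rot: [-0.001, 0.232, 0.973, -0.001]
wrist_force: [0.1, 0.6, -0.7]
finger_gap: 0.0295
grasp_force: 30.0
```

```bash
python3 - <<'E'
from h import *
togo(.4645,-.0565,.08,63.28)
im,d,K,W=shot("scene","s1.png")
cv2.imwrite("pics/s1c.png",cv2.resize(im[130:270,260:420,::-1],None,fx=4,fy=4))
E
```

```text
t 6.22 pos [ 0.4646 -0.0562  0.099 ] gap 0.0295 row [-0.0001 -0.0007  0.0381 -0.0009 -0.0009 -0.0011]
```

View pics/s1c.png

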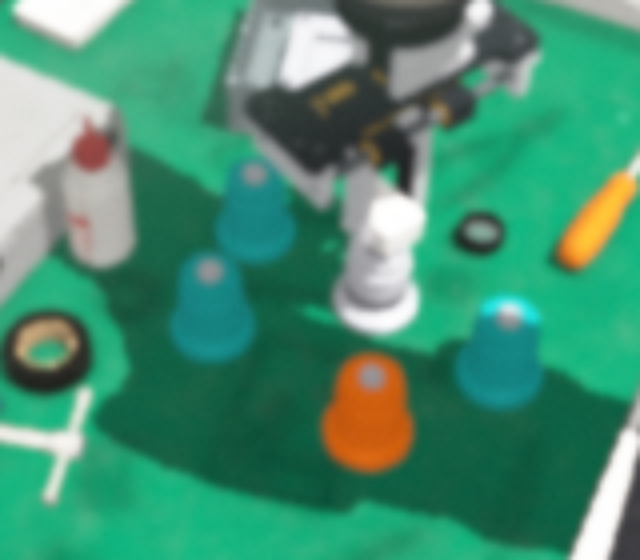

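The block sits above the white setter (crop ~(390,215)), neighbours clear. Press down slowly.

>>> move_arm(
  series=[
    [0, 0, 0.01, 0, 0, 0],
    [0, 0, 0.02, 0, 0, 0],
    [0, 0, 0.028, 0, 0, 0],
    [0, 0, 0.034, 0, 0, 0],
    [0, 0, 0.034, 0, 0, 0],
  ],
  newtons=50,
)

```text
clock: 6.9
position: [0.4653, -0.0562, 0.083]
tool_rot: [-0.0, 0.232, 0.973, -0.0]
wrist_force: [-0.5, 1.2, 4.9]
finger_gap: 0.0294
grasp_force: 50.0
```

>>> move_arm(
  series=[
    [0, 0, 0.002, 0, 0, 0],
    [0, 0, 0.004, 0, 0, 0],
    [0, 0, 0.004, 0, 0, 0],
  ],
)

```text
clock: 7.28
position: [0.4653, -0.0562, 0.0811]
tool_rot: [0.0, 0.232, 0.973, 0.0]
wrist_force: [-1.1, 0.9, 5.5]
finger_gap: 0.0297
grasp_force: 50.0
```

>>> move_arm(
  series=[
    [0, 0, 0.002, 0, 0, 0],
    [0, 0, 0.003, 0, 0, 0],
    [0, 0, 0.003, 0, 0, 0],
  ],
)

```text
clock: 7.65
position: [0.4653, -0.0561, 0.08]
tool_rot: [-0.0, 0.232, 0.973, 0.0]
wrist_force: [-5.5, 1.2, 18.1]
finger_gap: 0.0296
grasp_force: 50.0
```

>>> move_arm(
  series=[
    [0, 0, 0.002, 0, 0, 0],
    [0, 0, 0.002, 0, 0, 0],
  ],
)

```text
clock: 7.9
position: [0.4654, -0.0562, 0.0799]
tool_rot: [-0.0, 0.232, 0.973, 0.001]
wrist_force: [-15.7, 2.0, 48.1]
finger_gap: 0.0295
grasp_force: 50.0
```

On the stop (force jumped past the spring's 7 N). Back off a little and hold.

>>> move_arm(
  series=[
    [0, 0, -0.002, 0, 0, 0],
    [0, 0, -0.002, 0, 0, 0],
    [0, 0, -0.002, 0, 0, 0],
    [0, 0, -0.002, 0, 0, 0],
    [0, 0, -0.002, 0, 0, 0],
  ],
)

```text
clock: 8.52
position: [0.4653, -0.0562, 0.08]
tool_rot: [0.0, 0.232, 0.973, 0.0]
wrist_force: [-5.7, -0.4, 18.3]
finger_gap: 0.0293
grasp_force: 50.0
```

>>> move_arm(
  series=[
    [0, 0, 0, 0, 0, 0],
    [0, 0, 0, 0, 0, 0],
    [0, 0, 0, 0, 0, 0],
    [0, 0, 0, 0, 0, 0],
    [0, 0, 0, 0, 0, 0],
  ],
)

```text
clock: 9.15
position: [0.4653, -0.0562, 0.08]
tool_rot: [0.0, 0.232, 0.973, 0.0]
wrist_force: [-4.6, 0.6, 17.4]
finger_gap: 0.0296
grasp_force: 50.0
```

>>> move_arm(
  series=[
    [0, 0, 0, 0, 0, 0],
    [0, 0, 0, 0, 0, 0],
    [0, 0, 0, 0, 0, 0],
    [0, 0, 0, 0, 0, 0],
    [0, 0, 0, 0, 0, 0],
  ],
)

```text
clock: 9.78
position: [0.4653, -0.0562, 0.08]
tool_rot: [0.0, 0.232, 0.973, 0.0]
wrist_force: [-3.9, 1.8, 16.3]
finger_gap: 0.0299
grasp_force: 50.0
```

>>> move_arm(
  series=[
    [0, 0, -0.04, 0, 0, 0],
    [0, 0, -0.1, 0, 0, 0],
    [0, 0, -0.16, 0, 0, 0],
    [0, 0, -0.2, 0, 0, 0],
    [0, 0, -0.2, 0, 0, 0],
  ],
)

```text
clock: 10.4
position: [0.4659, -0.0561, 0.1805]
tool_rot: [0.001, 0.232, 0.973, 0.001]
wrist_force: [-0.2, 0.5, -0.9]
finger_gap: 0.0296
grasp_force: 50.0
```

```bash
python3 - <<'E'
from h import *
np.set_printoptions(precision=4,suppress=True)
im,d,K,W=shot("wrist","w3.png"); P=cloud(d,K,W)
# held block's top face / tilt check from the cloud around the block
T=T_tool(monitor.read_state()); Q=(P-T[:3,3])@T[:3,:3]
m=(abs(Q[...,1])<.012)&(abs(Q[...,0])<.03)&(abs(Q[...,2])<.008)
if m.sum()>30:
    X=Q[m]; A=np.c_[X[:,:2],np.ones(len(X))]; print(m.sum(),X.min(0),X.max(0),"plane z=ax+by+c",np.linalg.lstsq(A,X[:,2],rcond=None)[0])
im,d,K,W=shot("top"); P=cloud(d,K,W)
nw=np.zeros(d.shape,bool); nw[125:215,385:480]=1
cv2.imwrite("pics/nest.png",cv2.resize(im[120:220,380:485,::-1],None,fx=5,fy=5,interpolation=2))
wm=nw&(P[...,2]>.048)&(P[...,2]<.062); X=P[wm]; print("wall",cv2.minAreaRect((X[:,:2]*1000).astype(np.float32)))
print([ (r["p"],onz(*r["pixel"],.03,K,W)) for r in finder.landmark_of("top","pocket_mouth")[:2]])
togo(.584,-.247,.18,14.5)
E
```

```text
3657 [-0.0224 -0.012  -0.0061] [0.0216 0.012  0.008 ] plane z=ax+by+c [ 0.0424 -0.0051 -0.0037]
wall ((594.7980346679688, -287.7071228027344), (138.97036743164062, 54.253047943115234), 16.55990219116211)
[]
t 10.55 pos [ 0.4648 -0.0561  0.1788] gap 0.0296 row [-0.3849 -0.2332 -0.0026 -0.0006 -0.0003  0.5409]
```

View pics/nest.png

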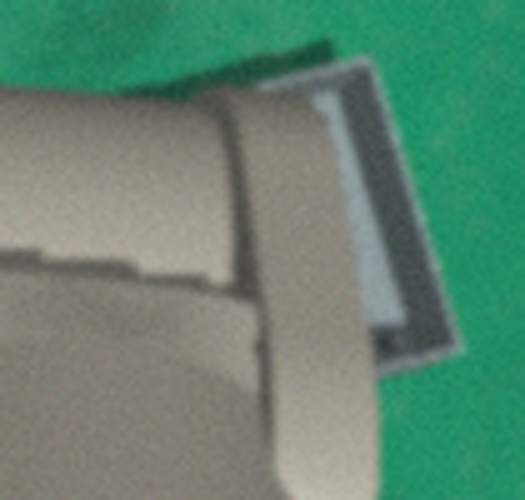

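View pics/w3.png

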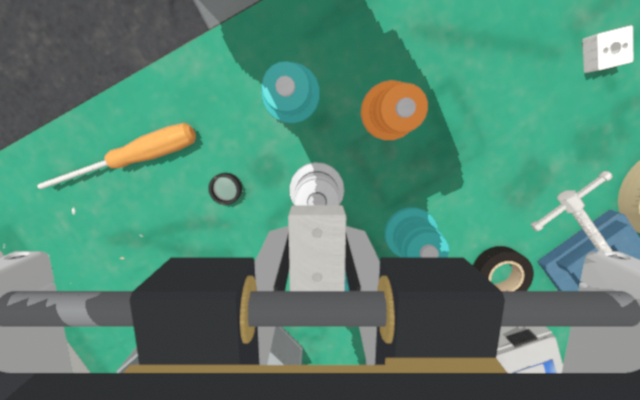

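The block is still centred in the pads (315,250), the setter beneath is behind it at (317,190). The nest is half hidden by the arm from the top, so I'll look with the wrist camera from beyond it.

```bash
python3 -c "
from h import *
togo(.6065,-.334,.25,14.5)"
```

```text
t 10.55 pos [ 0.4648 -0.0561  0.1788] gap 0.0296 row [-5.035e-01 -3.683e-01 -1.426e-01 -6.000e-04 -3.000e-04  5.409e-01]
```

>>> move_arm(
  series=[
    [-0.05, -0.04, -0.07, 0, 0, 0.1],
    [-0.15, -0.11, -0.142, 0, 0, 0.2],
    [-0.25, -0.18, -0.142, 0, 0, 0.3],
    [-0.35, -0.25, -0.142, 0, 0, 0.4],
    [-0.45, -0.33, -0.142, 0, 0, 0.5],
  ],
)

```text
clock: 11.18
position: [0.5901, -0.3009, 0.2491]
tool_rot: [-0.001, 0.588, 0.809, -0.0]
wrist_force: [0.3, 1.0, -0.0]
finger_gap: 0.0295
grasp_force: 50.0
```

```bash
python3 -c "
from h import *
togo(.6065,-.334,.25,14.5)"
```

```text
t 11.18 pos [ 0.5901 -0.3009  0.2491] gap 0.0295 row [-0.0731  0.0109 -0.0019 -0.0008 -0.0003  0.0384]
```

>>> move_arm(
  series=[
    [-0.05, 0.01, 0, 0, 0, 0.038],
    [-0.073, 0.011, 0, 0, 0, 0.038],
    [-0.073, 0.011, 0, 0, 0, 0.038],
    [-0.073, 0.011, 0, 0, 0, 0.038],
    [-0.073, 0.011, 0, 0, 0, 0.038],
  ],
)

```text
clock: 11.8
position: [0.6058, -0.3314, 0.2509]
tool_rot: [0.0, 0.61, 0.793, 0.0]
wrist_force: [-0.8, -0.4, -1.3]
finger_gap: 0.0295
grasp_force: 50.0
```

```bash
python3 - <<'E'
from h import *
np.set_printoptions(precision=4,suppress=True)
im,d,K,W=shot("wrist","w4.png"); P=cloud(d,K,W); np.savez("w4.npz",im=im,P=P,K=K,W=W)
nb=(abs(P[...,2]-.030)<.007)&(np.hypot(P[...,0]-.585,P[...,1]+.247)<.07)
n,l,st,_=cv2.connectedComponentsWithStats(nb.astype(np.uint8)); k=1+np.argmax(st[1:,4])
X=P[l==k]; print("blk",st[k],np.median(X[:,2]),cv2.minAreaRect((X[:,:2]*1000).astype(np.float32)))
hole=(l!=k)&(P[...,2]<.026)&(P[...,2]>.010); hole[:st[k][1]]=0
n2,l2,s2,c2=cv2.connectedComponentsWithStats((hole).astype(np.uint8))
for j in range(1,n2):
    if s2[j,4]>400:
        Y=P[l2==j]; print("hole",s2[j],np.median(Y[:,2]),cv2.minAreaRect((Y[:,:2]*1000).astype(np.float32)))
w=(abs(P[...,2]-.055)<.005)&(np.hypot(P[...,0]-.585,P[...,1]+.247)<.11); Y=P[w]; print("wall",w.sum(),cv2.minAreaRect((Y[:,:2]*1000).astype(np.float32)))
print([(r["p"],onz(*r["pixel"],.03,K,W)) for r in finder.landmark_of("wrist","pocket_mouth")[:2]])
togo(.585,-.247,.15,14.5)
E
```

```text
blk [ 287   67   63   76 3100] 0.03135097167718237 ((583.5553588867188, -245.11769104003906), (70.04742431640625, 82.78799438476562), 14.812501907348633)
hole [260  67 117  97 542] 0.01687385655243681 ((586.376708984375, -255.80166625976562), (132.7513427734375, 111.43605041503906), 14.85509967803955)
hole [ 302   82   33   48 1539] 0.019390846562078567 ((583.6153564453125, -245.12069702148438), (38.06283950805664, 52.961021423339844), 14.720174789428711)
hole [ 451  106   88   98 4510] 0.01740118282567016 ((808.7919311523438, -246.20553588867188), (105.20194244384766, 63.44901657104492), 81.91876983642578)
hole [ 80 174 199  56 674] 0.018656087880283168 ((446.5515441894531, -401.7601318359375), (3.6031415462493896, 251.6849365234375), 88.20499420166016)
wall 1961 ((583.599609375, -245.076904296875), (138.57769775390625, 137.93711853027344), 14.852084159851074)
[(0.94, array([ 0.5812, -0.2448,  0.03  ]))]
t 11.9 pos [ 0.6059 -0.3318  0.2509] gap 0.0299 row [ 0.1745  0.0028  0.2019  0.0005 -0.0001  0.0035]
```

View pics/w4.png

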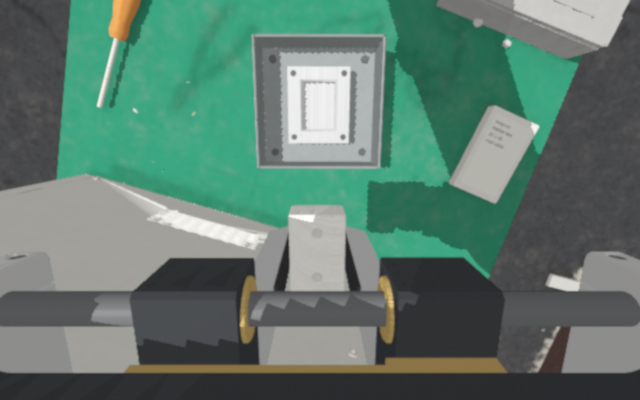

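The wrist view shows the whole nest, pocket at (318,106); pocket, block and guard all agree at (0.5836, -0.2451), yaw 14.8°, with the stated sizes.

```bash
python3 -c "
from h import *
togo(.5836,-.2451,.15,14.8)"
```

```text
t 11.9 pos [ 0.6059 -0.3318  0.2509] gap 0.0299 row [ 1.789e-01  1.100e-03  2.019e-01  5.000e-04 -1.000e-04  2.000e-04]
```

>>> move_arm(
  series=[
    [0.07, 0, 0.05, 0, 0, 0],
    [0.14, 0.001, 0.1, 0, 0, 0],
    [0.179, 0.001, 0.17, 0, 0, 0],
    [0.179, 0.001, 0.202, 0, 0, 0],
    [0.179, 0.001, 0.202, 0, 0, 0],
  ],
)

```text
clock: 12.52
position: [0.5832, -0.2464, 0.1493]
tool_rot: [-0.0, 0.611, 0.792, -0.0]
wrist_force: [0.3, -0.8, 0.1]
finger_gap: 0.0296
grasp_force: 50.0
```

>>> move_arm(
  series=[
    [0, 0, 0, 0, 0, 0],
    [0, 0, 0, 0, 0, 0],
    [0, 0, 0, 0, 0, 0],
  ],
)

```text
clock: 12.9
position: [0.5836, -0.2463, 0.1501]
tool_rot: [0.0, 0.611, 0.792, 0.0]
wrist_force: [0.2, -0.5, -0.0]
finger_gap: 0.0294
grasp_force: 50.0
```

```bash
python3 -c "
from h import *
togo(.5836,-.2451,.06,14.8)"
```

```text
t 12.9 pos [ 0.5836 -0.2463  0.1501] gap 0.0294 row [ 0.0025  0.0005  0.1802  0.0004  0.0003 -0.0008]
```

>>> move_arm(
  series=[
    [0.002, 0, 0.05, 0, 0, 0],
    [0.002, 0, 0.1, 0, 0, 0],
    [0.002, 0, 0.14, 0, 0, 0],
    [0.002, 0, 0.17, 0, 0, 0],
    [0.002, 0, 0.18, 0, 0, 0],
  ],
)

```text
clock: 13.52
position: [0.5829, -0.245, 0.0588]
tool_rot: [-0.0, 0.611, 0.792, -0.0]
wrist_force: [-0.4, -0.5, -0.8]
finger_gap: 0.0295
grasp_force: 50.0
```

>>> move_arm(
  series=[
    [0, 0, 0, 0, 0, 0],
    [0, 0, 0, 0, 0, 0],
    [0, 0, 0, 0, 0, 0],
    [0, 0, 0, 0, 0, 0],
  ],
)

```text
clock: 14.02
position: [0.5833, -0.2449, 0.0599]
tool_rot: [0.0, 0.61, 0.792, 0.0]
wrist_force: [0.1, 0.2, -0.4]
finger_gap: 0.0298
grasp_force: 50.0
```

```bash
python3 - <<'E'
from h import *
np.set_printoptions(precision=4,suppress=True)
im,d,K,W=shot("wrist","w5.png"); s=monitor.read_state(); P=cloud(d,K,W); T=T_tool(s); Q=(P-T[:3,3])@T[:3,:3]
m=(abs(Q[...,1])<.012)&(abs(Q[...,0])<.03)&(Q[...,2]>-.01)&(Q[...,2]<.003)
X=P[m]; print(m.sum(),np.median(X,0),X.min(0),X.max(0)); print(s["wrist_force"],s["qd"])
Qm=Q[m];A=np.c_[Qm[:,:2],np.ones(len(Qm))]; print(Qm.min(0),Qm.max(0),np.linalg.lstsq(A,Qm[:,2],rcond=None)[0])
w=(abs(P[...,2]-.055)<.004)&(np.hypot(P[...,0]-.5836,P[...,1]+.2451)<.11); print("wall z",np.median(P[w][:,2]),w.sum())
togo(.5836,-.2451,.06,14.8)
E
```

```text
3488 [ 0.5832 -0.2439  0.0632] [ 0.5664 -0.2689  0.0568] [ 0.6004 -0.2216  0.0654]
[ 0.8332 -0.0352 -1.28  ] [ 0.002   0.0023  0.0001  0.0018 -0.0006 -0.002  -0.0005]
[-0.0222 -0.012  -0.0056] [0.0215 0.012  0.003 ] [ 0.0148 -0.0036 -0.0032]
wall z 0.05578620874214933 5256
t 14.07 pos [ 0.5833 -0.2449  0.0598] gap 0.0296 row [-0.0005  0.0004 -0.0004  0.0002  0.0001 -0.0004]
```

View pics/w5.png

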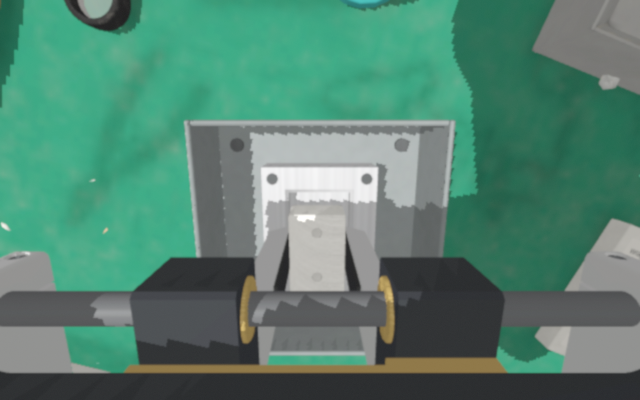

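The block at (317,245) hangs centred over and aligned with the pocket (318,195 edge), still and level, underside about 10 mm above the mouth.

```bash
python3 -c "
from h import *
print(order.sign_off())"
```

```text
the job is handed in; nothing more can be done
None
```

The job is handed in at about 14 s. The oblong block was pressed down to the setter's rim and held there for over 1.5 s. By my last look it hangs still, level and centred about 10 mm above the pocket; the verdict itself was not shown.

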